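# Walk a die block round to its fence

### The job

Walk the heavy die block round by pushing its corners with the fingertips until either of its brass-plated long sides faces the steel fence squarely while still a finger's width clear of it, then push the block up until that side lies flush on the fence, no end overhanging. No corner may strike the fence while the block is still skewed. Only push the block, never lift or tip it, and leave the tin, the tape roll, the small aluminium block and the hex key where they are.

Things in the scene. Friction and masses are not known exactly. Their poses are not given: they have to be found in the camera images.
- die_block: heavy cast aluminium die block, about 0.85 kg, loose on the worktop: 100 mm long (its x), 80 mm wide (its y), 40 mm high (its z, up), four bolt holes in the top. Both 100 mm long sides (y = +-40 mm) carry a 4 mm brass plate, included in the 80 mm; either may go to the fence. The 80 mm ends (x = +-50 mm) are bare. Origin: centre of the underside. It takes some 3 to 10 N to slide
- fence: straight steel fence fixed to the worktop right of and beyond the block, at a slant: 180 mm long (its x), 35 mm high, 12 mm thick, with a low foot behind it (to y = -33 mm). Origin: middle of the lower edge of the working face, which is the plane y = 0 of its frame and looks along its +y to the block. A tall pale box stands close behind (its front at world x = 0.59 m): keep the gripper clear of it
- small_tin: flat round tin with a dark blue lid, 64 mm across, 22 mm high; bystander. Origin: centre of the underside. A tall grey drawer cabinet stands left of it (world y over 0.20 m): pass above 0.35 m over it
- tape_roll: yellow roll of marking tape lying flat, 101 mm across, 19 mm high; bystander. Origin: centre of the underside
- alu_block: small drilled aluminium block, 30x50x20 mm, behind the fence; bystander. Origin: centre of the underside
- hex_key: steel hex key lying flat, 33x81x5 mm, behind the fence; bystander. Origin: centre of the underside

How it is judged:
By the outcome, as a careful person would: the job done as asked, in the order asked, and still so for the second after the job is handed in, with the robot touching nothing.
It also fails if it takes over 67 s, if anything falls off the work surface, if the arm or the gripper's body presses on something with over 40 N, if the wrist force passes 120 N, or if a joint passes its speed limit or range.

### The arm

A 6-joint arm with a two-finger parallel gripper is mounted at the origin on a cart in front of the work surface, level with it; the furniture and walls round the work are solid. World frame = base frame: x ahead of the robot, y to its left, z up, the work surface at z = 0. Lengths are in m, angles in rad, forces in N, time in s.
With the tool pointing down it reaches from about 0.3 to 0.775 m from the base axis. Payload 14.6 kg.
Tool frame: the origin (TCP) lies midway between the tips of the shut fingers; the grasp point (between the pads) lies 19 mm behind it (ctrl.pinch_z is the distance from the TCP to the grasp point, in m); z points along the fingers, y is the line along which they close (so a half turn about z gives the same grasp; the last joint's range is limited). The gripper opens to 94 mm and grips with 3 to 60 N. Pads are 16 mm wide; open, the fingers measure 119 mm over their backs; the gripper's body (75 mm by 177 mm) begins 78 mm behind the grasp point.
Start: joints at [1.209, 0.3, 1.521, -0, 1.321, -0.067], TCP at [0.16, 0.526, 0.205] pointing down, gripper open.
Joint ranges: [-3.03, 3.03], [-0.79, 2.21], [0.23, 2.52], [-1.04, 4.18], [0, 3.07], [-2.55, 2.55]. Speed limits (rad/s): [2.22, 2.22, 2.57, 3.14, 3.14, 3.14].

### API

Orientations are given as [roll, pitch, yaw] about the fixed x, y, z axes, in that order (R = Rz(yaw) Ry(pitch) Rx(roll)).
In Python, from station import ctrl gives the robot as it stands.
- The arm moves only by the tool jog_arm, never from a script. Its argument "motion" is a list of rows, each a list of 7 numbers: the shift along the tool's x, y, z in m, then the turn, a rotation vector about the tool's x, y, z in rad, then the opening, from -1 (shut) to 1 (fully open). In form: [[tx, ty, tz, rx, ry, rz, gripper], ...]. A call has 1 to 5 rows; each row shifts and turns the commanded pose from where the row before left it, along the tool's axes as they then stand; what a row does not reach is not made up. A row lasts 1/10 s, in which the tool goes at most 50 mm and 8.59 degrees, less where a joint would pass 70% of its speed; a pose out of reach is approached as far as the arm can. A call is refused whole if a number of a shift passes 0.05 or a number of a turn 0.15, either way. A call with a gripper value outside its range is refused whole. The fingers move at their own pace and stop on an object; "squeeze" is the grip in N (left out, the last holds). Time passes only in rows, so rows that do not move let the fingers close. It gives the time, the measured TCP pose, the force, the opening and the grip force at its end, in the units of the state.
- ctrl.get_obs(): the state, without advancing time (a new reading comes with each control period).
- ctrl.camera(name): name is "scene" or "top"; returns the picture (384x512x3 uint8, red, green, blue); there is no depth.
- ctrl.camera_model(name): a dict with "intrinsics" (3x3 intrinsics, pixels), "rvec" (rotation vector, rad) and "tvec" (3), from world to camera coordinates, as OpenCV has them. Camera axes: x right, y down, z forward; pixel columns grow to the right and rows downward; lengths in m; the calibration is good to about 2 mm. A picture is of the moment at which its call begins. camera_model takes no time and is no camera call.
- ctrl.hand_in(): hands the job in; it is judged then, once.
The state is a dict: "time_s": time; "qpos": joint angles; "joint_vel": joint speeds; "tau": joint torques, N m; "ee_pos": TCP position; "eef_rot": TCP orientation; "force": force on the tool from outside, world axes, zero at the start; "moment": the same for the moment, N m; "grip_width": finger opening in m; "grip_force": force on a finger pad.
Only numpy, scipy, OpenCV 4.12 (cv2) and the standard library are available. Lean on these libraries where they do the work, as an engineer would, in place of code of your own. Each camera call takes 0.05 s, during which the arm holds its last target. There are 200 camera calls.

## Working session

There is one attempt and no reset: what is moved stays moved. The work goes in short steps, Python scripts to look and compute and a tool call to move; the robot and the scene stay as the last step left them, time stands still between calls to the robot, and variables do not carry over. Pictures are saved under pics/ and viewed, at most 10 in all, crops included, and the job is handed in when it is done.

Besides the shell and the picture viewer there is one more tool, called after "Emit:" as name(argument=value, ...) on one line, values as JSON. jog_arm: Moves the arm, as the interface text tells. Its arguments: {"type":"object","properties":{"motion":{"type":"array"},"squeeze":{"type":"number"}},"required":["motion"]}

```bash
mkdir -p pics; ls; python3 - <<'E'
from station import ctrl
import cv2
for n in("scene","top"):
    cv2.imwrite(f"pics/{n}0.png",ctrl.camera(n)[:,:,::-1])
    print(ctrl.camera_model(n))
o=ctrl.get_obs();print(o)
E
```

```text
pics
{'intrinsics': array([[479.89637274,   0.        , 253.23280218],
       [  0.        , 479.89637274, 189.29892995],
       [  0.        ,   0.        ,   1.        ]]), 'rvec': array([ 2.22309655, -0.54201547,  0.27464054]), 'tvec': array([-0.45932823,  0.13182053,  0.85590471])}
{'intrinsics': array([[497.30801092,   0.        , 246.29610695],
       [  0.        , 497.30801092, 188.2640547 ],
       [  0.        ,   0.        ,   1.        ]]), 'rvec': array([ 2.2054945 , -2.15456977,  0.04530496]), 'tvec': array([-0.09284501,  0.44394675,  1.28469866])}
{'time_s': 0.1, 'qpos': array([ 1.20938429e+00,  3.00394574e-01,  1.52152085e+00, -8.64303732e-06,
        1.32070283e+00, -6.65702064e-02]), 'joint_vel': array([ 1.02278429e-03, -1.75894574e-03, -1.33748090e-03,  2.81410378e-04,
       -5.12133934e-05,  5.85231394e-04]), 'tau': array([ 1.76014106e-03, -5.32641256e+01, -3.53280473e+01,  7.09620793e-02,
        2.35517370e-02, -7.04013974e-05]), 'ee_pos': array([0.15972881, 0.52604705, 0.20495379]), 'eef_rot': array([-3.14056878e+00, -5.98700542e-05,  2.84675294e+00]), 'force': array([-0.7404898 ,  0.08282029,  1.05203552]), 'moment': array([-0.00832037,  0.03302114, -0.0007516 ]), 'grip_force': 0.0, 'grip_width': 0.09392194610225832}
```

View pics/scene0.png

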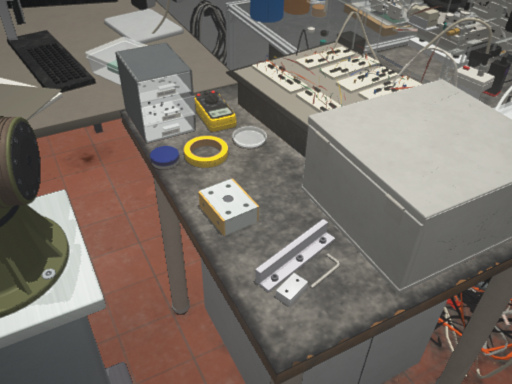

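View pics/top0.png

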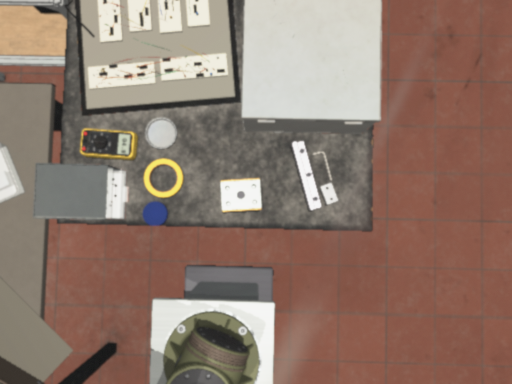

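The scene view shows the white-topped block near (228,203), the slanted fence from (258,275) to (332,232), and the small block and hex key behind it. In the top view the block is at (241,195) with its long axis horizontal and the fence runs from (298,142) to (315,210), so the block needs to turn about 76°.

```bash
cat > h.py <<'E'
import numpy as np,cv2
from station import ctrl
def cam(n):
    m=ctrl.camera_model(n);K=m["intrinsics"];R=cv2.Rodrigues(m["rvec"])[0];return K,R,m["tvec"],m["rvec"]
def ray(n,px,z):
    K,R,t,_=cam(n);px=np.atleast_2d(px).astype(float)
    d=(np.linalg.inv(K)@np.c_[px,np.ones(len(px))].T).T@R;c=-R.T@t
    return (c+d*((z-c[2])/d[:,2])[:,None])
def proj(n,P):
    K,R,t,r=cam(n);return cv2.projectPoints(np.array(P,float),r,t,K,None)[0][:,0]
def up(im,box,k):
    x,y,w,h=box;return cv2.resize(im[y:y+h,x:x+w],None,fx=k,fy=k,interpolation=cv2.INTER_CUBIC)
E
python3 - <<'E'
from h import *
a=cv2.imread("pics/top0.png");b=cv2.imread("pics/scene0.png")
u=up(a,(130,130,220,100),3.5);v=up(b,(180,160,170,145),3)
H=u.shape[0]
cv2.imwrite("pics/c0.png",u);cv2.imwrite("pics/c1.png",up(b,(190,170,160,130),4.6))
E
```

```text
(no output)
```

View pics/c0.png

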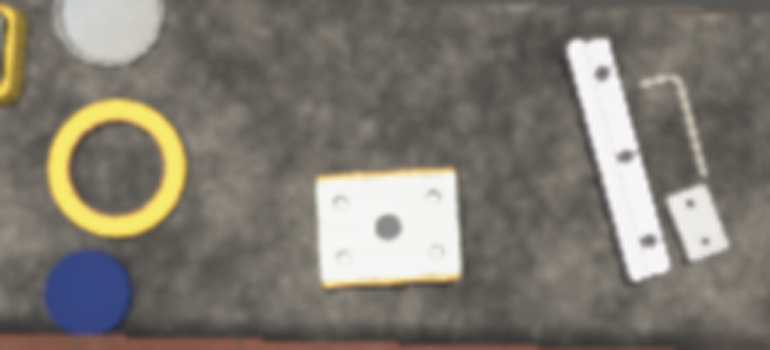

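View pics/c1.png

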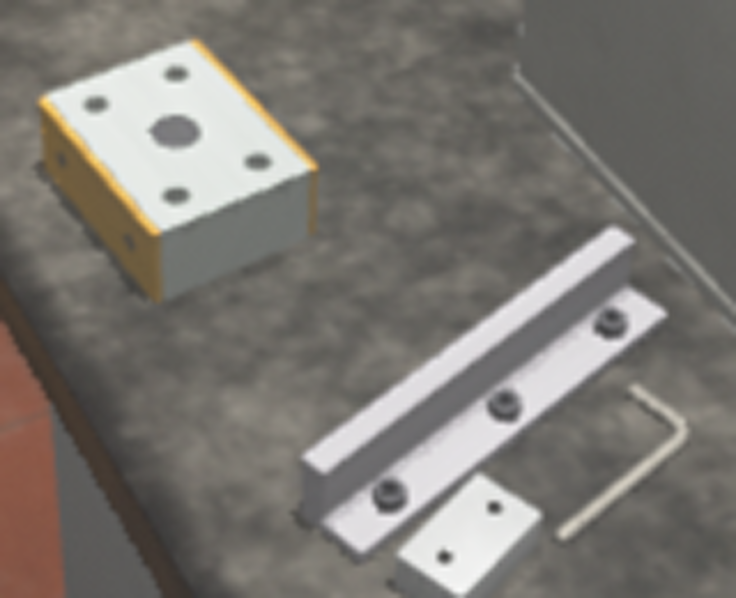

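Both crops show the brass sides facing the image top and bottom (world ±x). Block top corners in the top crop are (317,177), (455,169), (461,277), (324,285); the fence's working top edge runs (568,44)→(634,281), and in the scene crop (612,227)→(304,460).

```bash
cat >> h.py <<'E'
def tri(pa,pb):  # top px, scene px
    P=[K@np.c_[R,t] for K,R,t,_ in (cam("top"),cam("scene"))]
    X=cv2.triangulatePoints(*P,np.array(pa,float).T,np.array(pb,float).T);return (X[:3]/X[3]).T
def block(n,im,z=.04):
    """top-face outline -> centre, long-axis angle, size"""
    hsv=cv2.cvtColor(im,cv2.COLOR_BGR2HSV)
    br=cv2.inRange(hsv,(10,90,90),(30,255,255));wh=cv2.inRange(im,(190,190,190),(255,255,255))
    return br,wh
def fit(P):
    c=P.mean(0);(cx,cy),(w,h),a=cv2.minAreaRect((P[:,:2]*1000).astype(np.float32))
    if w<h:w,h,a=h,w,a+90
    return np.round([cx,cy,w,h,(a+90)%180-90],1)
E
python3 - <<'E'
from h import *
T=lambda p:np.array(p)/3.5+[130,130]-.36
S=lambda p:np.array(p)/4.6+[190,170]-.39
bt=T([(317,177),(455,169),(461,277),(324,285)]);bs=S([(197,40),(317,168),(160,235),(40,97)])
np.set_printoptions(precision=4,suppress=True)
print("tri block",tri(bt,bs))
print("top ray",fit(ray("top",bt,.04)),"scene ray",fit(ray("scene",bs,.04)))
ft=T([(568,44),(634,281)]);fs=S([(612,227),(304,460)])
print("fence tri",tri(ft,fs))
for n,p in(("top",ft),("scene",fs)):
    X=ray(n,p,.035)[:,:2];d=X[1]-X[0];print(n,X,np.linalg.norm(d),np.degrees(np.arctan2(d[1],d[0])))
# subpixel check: white mask
im=cv2.imread("pics/top0.png")
for nm,im in(("top",im),("scene",cv2.imread("pics/scene0.png"))):
    br,wh=block(nm,im)
    m=(wh|br)
    cs=cv2.findContours(m,cv2.RETR_EXTERNAL,cv2.CHAIN_APPROX_NONE)[0]
    print(nm,[(cv2.boundingRect(c),cv2.contourArea(c)) for c in cs if 150<cv2.contourArea(c)<8000])
print("tin,tape",ray("top",T([(88,292),(117,168)]),.02))
print("edge",ray("top",[[200,226],[300,229]],0))
E
```

```text
tri block [[ 0.463  -0.0154  0.038 ]
 [ 0.4706 -0.116   0.0391]
 [ 0.3931 -0.1227  0.0395]
 [ 0.384  -0.0228  0.0403]]
top ray [428.1 -69.3 101.1  79.1 -85.4] scene ray [426.8 -69.2 101.6  78.  -84.9]
fence tri [[ 0.5653 -0.197   0.0332]
 [ 0.3927 -0.2487  0.0336]]
top [[ 0.5661 -0.1975]
 [ 0.393  -0.2488]] 0.18046948861741763 -163.51738154801632
scene [[ 0.5627 -0.198 ]
 [ 0.3917 -0.2496]] 0.17864926685730875 -163.2025857007404
top [((151, 300, 124, 84), 3502.5), ((321, 183, 17, 21), 184.5), ((220, 178, 42, 35), 1192.5), ((106, 170, 21, 48), 748.5), ((143, 158, 41, 41), 1233.0), ((0, 149, 19, 52), 540.5), ((292, 141, 29, 69), 715.5), ((79, 128, 59, 32), 1551.0), ((148, 121, 26, 26), 486.5), ((88, 62, 67, 26), 1198.5), ((160, 53, 68, 27), 1204.0), ((0, 6, 67, 49), 2795.5), ((186, 0, 24, 26), 505.5), ((158, 0, 24, 32), 575.0), ((128, 0, 23, 31), 599.0), ((98, 0, 24, 42), 778.0)]
scene [((277, 273, 30, 26), 378.0), ((262, 233, 72, 57), 535.0), ((256, 220, 71, 52), 343.0), ((0, 190, 103, 147), 4376.5), ((198, 179, 61, 56), 1638.5), ((372, 169, 81, 46), 1274.5), ((183, 135, 45, 33), 1138.5), ((142, 101, 37, 25), 447.0), ((194, 95, 43, 37), 515.5), ((317, 85, 116, 77), 4357.5), ((338, 74, 39, 16), 257.0), ((258, 62, 43, 29), 258.0), ((322, 61, 41, 16), 181.5), ((297, 54, 29, 13), 155.5), ((284, 0, 25, 14), 286.5)]
tin,tape [[0.3756 0.1534 0.02  ]
 [0.4684 0.135  0.02  ]]
edge [[ 0.3447  0.0371  0.    ]
 [ 0.3432 -0.2252  0.    ]]
```

Emit:
jog_arm(motion=[[0,0,-0.05,0,0,0.14,-1],[0,0,-0.05,0,0,0.14,-1],[0,0,-0.05,0,0,0.14,-1],[0,0,-0.05,0,0,0.14,-1],[0,0,0,0,0,0.14,-1]])

```text
time_s: 0.6
ee_pos: [0.16, 0.5268, 0.4122]
eef_rot: [3.134, -0.006, 2.141]
force: [0.4, -0.3, 0.0]
grip_width: 0.0574
grip_force: 0.0
```

Emit:
jog_arm(motion=[[0,0,0,0,0,0.14,-1],[0,0,0,0,0,0.146,-1],[0,0,0,0,0,0,-1]])

```text
time_s: 0.9
ee_pos: [0.1598, 0.5262, 0.4051]
eef_rot: [-3.141, 0.001, 1.858]
force: [-0.5, -0.3, 0.6]
grip_width: 0.0333
grip_force: 0.0
```

```bash
cat >> h.py <<'E'
O=np.array([.4785,-.2235]);D=np.array([.958,.286])/np.hypot(.958,.286);N=np.array([-D[1],D[0]])
def fr(p): p=np.asarray(p)[...,:2]-O;return np.stack([p@D,p@N],-1)*1000
def st():
    o=ctrl.get_obs();print("t",round(o["time_s"],2),"sh(mm)",fr(o["ee_pos"]).round(1),"z",round(o["ee_pos"][2]*1000,1),"rpy",o["eef_rot"].round(3),"F",o["force"].round(1),"w",round(o["grip_width"],3),"p",o["ee_pos"].round(3))
E
python3 -c "
from h import *;st()"
```

```text
t 0.9 sh(mm) [-90.9 809.6] z 405.1 rpy [-3.141e+00  1.000e-03  1.858e+00] F [-0.5 -0.3  0.6] w 0.033 p [0.16  0.526 0.405]
```

Emit:
jog_arm(motion=[[-0.048,0.012,0,0,0,0,-1],[-0.048,0.012,0,0,0,0,-1],[-0.048,0.012,0,0,0,0,-1],[-0.048,0.012,0,0,0,0,-1],[-0.048,0.012,0,0,0,0,-1]])

```text
time_s: 1.4
ee_pos: [0.2863, 0.3116, 0.4054]
eef_rot: [3.142, 0.0, 1.866]
force: [0.6, -0.1, 1.0]
grip_width: 0.0006
grip_force: 0.0
```

Emit:
jog_arm(motion=[[-0.048,0.012,0,0,0,0,-1],[-0.048,0.012,0,0,0,0,-1],[-0.048,0.012,0,0,0,0,-1],[-0.048,0.012,0,0,0,0,-1],[-0.048,0.012,0,0,0,0,-1]])

```text
time_s: 1.9
ee_pos: [0.4125, 0.0986, 0.4055]
eef_rot: [3.141, -0.0, 1.866]
force: [0.3, 1.0, -0.8]
grip_width: 0.0003
grip_force: 0.0
```

```bash
python3 -c "
from h import *;st()"
```

```text
t 1.9 sh(mm) [ 28.9 327.5] z 405.5 rpy [ 3.141 -0.     1.866] F [ 0.3  1.  -0.8] w 0.0 p [0.413 0.099 0.406]
```

Emit:
jog_arm(motion=[[-0.048,0.012,0,0,0,0,-1],[-0.048,0.012,0.04,0,0,0,-1],[0,0,0.05,0,0,0,-1],[0,0,0.05,0,0,0,-1],[0,0,0.05,0,0,0,-1]])

```text
time_s: 2.4
ee_pos: [0.4567, 0.0242, 0.222]
eef_rot: [3.142, -0.0, 1.865]
force: [1.5, 0.4, -0.4]
grip_width: 0.0003
grip_force: 0.0
```

Emit:
jog_arm(motion=[[0,0,0.05,0,0,0,-1],[0,0,0.05,0,0,0,-1],[0,0,0.04,0,0,0,-1],[0,0,0.03,0,0,0,-1],[0,0,0,0,0,0,-1]])

```text
time_s: 2.9
ee_pos: [0.4549, 0.0246, 0.0509]
eef_rot: [-3.135, -0.002, 1.865]
force: [0.6, -0.3, 0.3]
grip_width: 0.0004
grip_force: 0.0
```

```bash
python3 - <<'E'
from h import *;st()
cv2.imwrite("pics/t1.png",ctrl.camera("top")[:,:,::-1]);cv2.imwrite("pics/s1.png",ctrl.camera("scene")[:,:,::-1])
a=cv2.imread("pics/t1.png");b=cv2.imread("pics/s1.png")
u=up(a,(190,120,150,110),2.7);v=up(b,(170,160,170,125),2.4)
v=cv2.copyMakeBorder(v,0,max(0,297-v.shape[0]),0,0,0);u=cv2.copyMakeBorder(u,0,v.shape[0]-297,0,0,0) if v.shape[0]>297 else u
cv2.imwrite("pics/c2.png",cv2.resize(np.hstack([u,v[:u.shape[0]]]),(800,290)))
E
```

```text
t 2.9 sh(mm) [ 48.4 244.5] z 50.9 rpy [-3.135e+00 -2.000e-03  1.865e+00] F [ 0.6 -0.3  0.3] w 0.0 p [0.455 0.025 0.051]
```

View pics/c2.png

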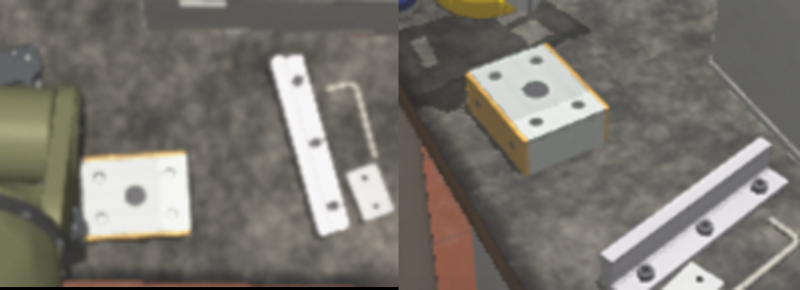

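Top view: the arm covers the left, with the block at about (135,195) in the crop. Scene view: the whole block top is visible, with the tool behind it at about (545,20). The block is undisturbed. I'll go down and begin the first corner push.

Emit:
jog_arm(motion=[[0,0,0.02,0,0,0,-1],[0,0.002,0.015,0,0,0,-1],[-0.01,0.003,0,0,0,0,-1],[-0.01,0,0,0,0,0,-1],[-0.008,0,0,0,0,0,-1]])

```text
time_s: 3.5
ee_pos: [0.4711, -0.0019, 0.0206]
eef_rot: [3.139, 0.001, 1.861]
force: [0.1, -0.0, 0.1]
grip_width: 0.0004
grip_force: 0.0
```

Emit:
jog_arm(motion=[[-0.006,0.001,0,0,0,0,-1],[-0.006,0.001,0,0,0,0,-1],[-0.006,0.001,0,0,0,0,-1],[-0.006,0.001,0,0,0,0,-1],[0,0,0,0,0,0,-1]])

```text
time_s: 4.0
ee_pos: [0.4809, -0.0232, 0.019]
eef_rot: [3.141, 0.0, 1.86]
force: [-0.1, -0.2, -0.6]
grip_width: 0.0002
grip_force: 0.0
```

```bash
cat >> h.py <<'E'
def look(n="scene",im=None,lo=150):
    if im is None: im=ctrl.camera(n)[:,:,::-1].copy();cv2.imwrite(f"pics/{n}_{int(ctrl.get_obs()['time_s']*100)}.png",im)
    hsv=cv2.cvtColor(im,cv2.COLOR_BGR2HSV)
    wh=cv2.inRange(hsv,(0,0,lo),(180,60,255))
    best=None
    for c in cv2.findContours(wh,cv2.RETR_EXTERNAL,cv2.CHAIN_APPROX_NONE)[0]:
        if cv2.contourArea(c)<400: continue
        c=cv2.convexHull(c)[:,0]
        X=ray(n,c,.04)
        f=fit(X)
        if 85<f[2]<112 and 60<f[3]<90 and abs(f[0]-470)<120 and -220<f[1]<20: 
            best=f;sh=fr(f[:2]/1000);an=(f[4]-16.6+90)%180-90
            print(n,"sh",sh.round(1),"ang",round(an,1),"size",f[2:4])
            u=np.array([np.cos(np.radians(an)),np.sin(np.radians(an))]);v=np.array([-u[1],u[0]])
            print(" corners(+u+v,+u-v,-u-v,-u+v)",[(sh+a*50*u+b*40*v).round(0).tolist() for a,b in((1,1),(1,-1),(-1,-1),(-1,1))])
    if best is None: print(n,"no block")
E
python3 - <<'E'
from h import *;st()
look("scene",cv2.imread("pics/scene0.png"));look("top",cv2.imread("pics/top0.png"))
look();look("top")
E
```

```text
t 4.0 sh(mm) [ 59.6 191.2] z 19.0 rpy [3.141 0.    1.86 ] F [-0.1 -0.2 -0.6] w 0.0 p [ 0.481 -0.023  0.019]
scene sh [ -5.4 163.7] ang 78.2 size [103.3  73.8]
 corners(+u+v,+u-v,-u-v,-u+v) [[-34.0, 221.0], [44.0, 204.0], [24.0, 107.0], [-55.0, 123.0]]
top sh [ -4.7 164.1] ang 78.3 size [106.1  76.3]
 corners(+u+v,+u-v,-u-v,-u+v) [[-34.0, 221.0], [45.0, 205.0], [24.0, 107.0], [-54.0, 123.0]]
scene no block
top no block
```

The finger slipped past the corner without touching (s was 8 mm too large). I'll back out, shift it and push again.

Emit:
jog_arm(motion=[[0.03,0.001,0,0,0,0,-1],[0.01,0,0,0,0,0,-1],[0,-0.008,0,0,0,0,-1],[0,-0.002,0,0,0,0,-1],[0,0,0,0,0,0,-1]])

```text
time_s: 4.6
ee_pos: [0.4603, 0.0125, 0.0191]
eef_rot: [-3.142, 0.0, 1.86]
force: [-0.4, 0.3, 0.1]
grip_width: 0.0002
grip_force: 0.0
```

```bash
python3 - <<'E'
from h import *;st();look()
im=ctrl.camera("scene")[:,:,::-1];cv2.imwrite("pics/c3.png",up(im,(140,110,210,180),3.3))
E
```

```text
t 4.6 sh(mm) [ 50.1 231.3] z 19.1 rpy [-3.142  0.     1.86 ] F [-0.4  0.3  0.1] w 0.0 p [0.46  0.012 0.019]
scene sh [ -6.8 159.7] ang 78.1 size [94.9 72.8]
 corners(+u+v,+u-v,-u-v,-u+v) [[-36.0, 217.0], [43.0, 200.0], [22.0, 103.0], [-56.0, 119.0]]
```

View pics/c3.png

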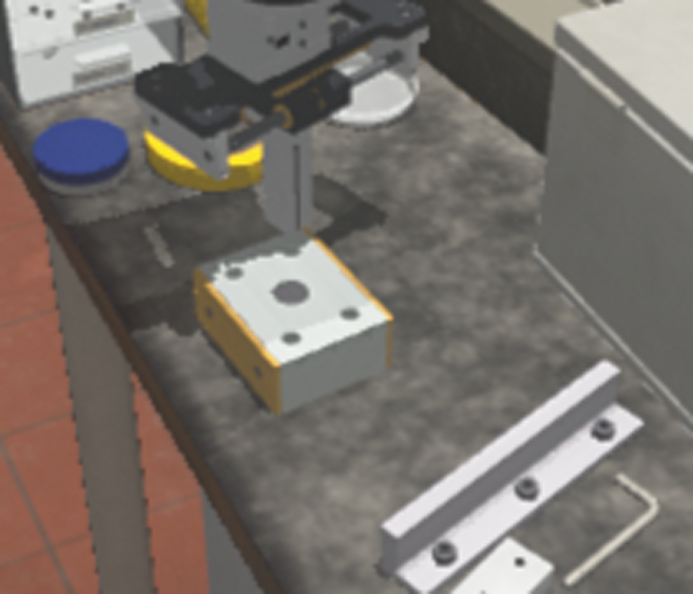

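The scene view shows the shut fingers at about (290,190) in the crop, just beyond the block's far-left end. The block has not moved, but the arm's shadow bites into its top. Now I push.

Emit:
jog_arm(motion=[[-0.01,0,0,0,0,0,-1],[-0.008,0,0,0,0,0,-1],[-0.007,0,0,0,0,0,-1],[-0.007,0,0,0,0,0,-1],[-0.006,0.001,0,0,0,0,-1]])

```text
time_s: 5.2
ee_pos: [0.4725, -0.0236, 0.019]
eef_rot: [-3.142, -0.0, 1.86]
force: [0.5, 3.3, 1.8]
grip_width: 0.0003
grip_force: 1.9
```

```bash
python3 - <<'E'
from h import *;st();look(lo=110);look()
E
```

```text
t 5.2 sh(mm) [ 51.4 193.2] z 19.0 rpy [-3.142 -0.     1.86 ] F [0.5 3.3 1.8] w 0.0 p [ 0.473 -0.024  0.019]
scene no block
scene no block
```

Emit:
jog_arm(motion=[[-0.006,0.002,0,0,0,0,-1],[-0.006,0.002,0,0,0,0,-1],[-0.006,0.001,0,0,0,0,-1],[0.04,0,0,0,0,0,-1],[0.01,0,-0.04,0,0,0,-1]])

```text
time_s: 5.8
ee_pos: [0.465, 0.0103, 0.0558]
eef_rot: [-3.134, -0.003, 1.861]
force: [-0.1, 0.3, 0.0]
grip_width: 0.0002
grip_force: 0.0
```

```bash
python3 - <<'E'
from h import *;st();look(lo=110);look()
E
```

```text
t 5.8 sh(mm) [ 53.9 227.9] z 55.8 rpy [-3.134e+00 -3.000e-03  1.861e+00] F [-0.1  0.3  0. ] w 0.0 p [0.465 0.01  0.056]
scene no block
scene sh [-13.8 144.7] ang 52.2 size [101.1  71.7]
 corners(+u+v,+u-v,-u-v,-u+v) [[-15.0, 209.0], [48.0, 160.0], [-13.0, 81.0], [-76.0, 130.0]]
```

Emit:
jog_arm(motion=[[0,-0.045,0,0,0,0,-1],[0,-0.045,0,0,0,0,-1],[-0.005,-0.013,0.018,0,0,0,-1],[0,0,0.02,0,0,0,-1],[0,0,0,0,0,0,-1]])

```text
time_s: 6.4
ee_pos: [0.3697, -0.0257, 0.0196]
eef_rot: [-3.139, -0.001, 1.86]
force: [-0.5, -0.7, 0.3]
grip_width: 0.0004
grip_force: 0.0
```

```bash
python3 - <<'E'
from h import *;st();look()
E
```

```text
t 6.4 sh(mm) [-47.6 220.7] z 19.6 rpy [-3.139e+00 -1.000e-03  1.860e+00] F [-0.5 -0.7  0.3] w 0.0 p [ 0.37  -0.026  0.02 ]
scene sh [-12.8 145.9] ang 52.2 size [104.7  71.6]
 corners(+u+v,+u-v,-u-v,-u+v) [[-14.0, 210.0], [49.0, 161.0], [-12.0, 82.0], [-75.0, 131.0]]
```

Emit:
jog_arm(motion=[[-0.006,0.008,0,0,0,0,-1],[-0.006,0.008,0,0,0,0,-1],[-0.005,0.006,0,0,0,0,-1],[-0.006,0.007,0,0,0,0,-1],[-0.006,0.006,0,0,0,0,-1]])

```text
time_s: 6.95
ee_pos: [0.4134, -0.0429, 0.0213]
eef_rot: [-3.141, -0.001, 1.861]
force: [-3.6, 5.8, 5.7]
grip_width: 0.0003
grip_force: 3.4
```

```bash
python3 - <<'E'
from h import *;st();look()
E
```

```text
t 6.95 sh(mm) [-10.7 191.7] z 21.3 rpy [-3.141e+00 -1.000e-03  1.861e+00] F [-3.6  5.8  5.7] w 0.0 p [ 0.413 -0.043  0.021]
scene sh [ -5.  125.6] ang 36.4 size [102.9  72.2]
 corners(+u+v,+u-v,-u-v,-u+v) [[12.0, 187.0], [59.0, 123.0], [-21.0, 64.0], [-69.0, 128.0]]
```

Emit:
jog_arm(motion=[[-0.005,0.005,0,0,0,0,-1],[-0.006,0.004,0,0,0,0,-1],[-0.006,0.004,0,0,0,0,-1],[-0.006,0.003,0,0,0,0,-1],[0,0,0,0,0,0,-1]])

```text
time_s: 7.5
ee_pos: [0.4354, -0.0608, 0.0213]
eef_rot: [3.141, 0.0, 1.861]
force: [-0.2, 0.1, 0.4]
grip_width: 0.0005
grip_force: 0.0
```

```bash
python3 - <<'E'
from h import *;st();look()
E
```

```text
t 7.5 sh(mm) [  5.3 168.2] z 21.3 rpy [3.141 0.    1.861] F [-0.2  0.1  0.4] w 0.0 p [ 0.435 -0.061  0.021]
scene sh [ -2.8 105.1] ang 21.4 size [101.9  72.6]
 corners(+u+v,+u-v,-u-v,-u+v) [[29.0, 161.0], [58.0, 86.0], [-35.0, 50.0], [-64.0, 124.0]]
```

Emit:
jog_arm(motion=[[0.008,0.004,0,0,0,0,-1],[0,0.02,0,0,0,0,-1],[-0.008,0,0,0,0,0,-1],[-0.007,0,0,0,0,0,-1],[-0.007,0,0,0,0,0,-1]])

```text
time_s: 8.05
ee_pos: [0.4612, -0.067, 0.021]
eef_rot: [3.142, -0.001, 1.861]
force: [1.1, 5.4, 0.9]
grip_width: 0.0004
grip_force: 2.6
```

Emit:
jog_arm(motion=[[-0.005,0,0,0,0,0,-1],[-0.005,0,0,0,0,0,-1],[0,0,0,0,0,0,-1]])

```text
time_s: 8.35
ee_pos: [0.4641, -0.0772, 0.021]
eef_rot: [-3.141, 0.0, 1.86]
force: [0.1, -0.5, 0.3]
grip_width: 0.0006
grip_force: 0.1
```

```bash
python3 - <<'E'
from h import *;st();look()
E
```

```text
t 8.35 sh(mm) [ 28.1 144.3] z 21.0 rpy [-3.141  0.     1.86 ] F [ 0.1 -0.5  0.3] w 0.001 p [ 0.464 -0.077  0.021]
scene sh [-11.3  83.5] ang 11.8 size [100.9  71.9]
 corners(+u+v,+u-v,-u-v,-u+v) [[29.0, 133.0], [46.0, 55.0], [-52.0, 34.0], [-68.0, 112.0]]
```

Emit:
jog_arm(motion=[[0.04,0,0,0,0,0,-1],[0.04,0,-0.03,0,0,0,-1],[0.04,0,-0.05,0,0,0,-1],[0,0,0,0,0,0,-1]])

```text
time_s: 8.8
ee_pos: [0.4334, 0.0323, 0.094]
eef_rot: [3.136, 0.002, 1.864]
force: [0.6, -0.1, -0.8]
grip_width: 0.0005
grip_force: 0.0
```

```bash
python3 - <<'E'
from h import *;st();look();look("top")
im=ctrl.camera("scene")[:,:,::-1];cv2.imwrite("pics/c4.png",up(im,(170,160,180,145),4.1))
E
```

```text
t 8.8 sh(mm) [ 30. 258.] z 94.0 rpy [3.136e+00 2.000e-03 1.864e+00] F [ 0.6 -0.1 -0.8] w 0.001 p [0.433 0.032 0.094]
scene sh [-10.9  83.9] ang 11.8 size [101.5  72.6]
 corners(+u+v,+u-v,-u-v,-u+v) [[30.0, 133.0], [46.0, 55.0], [-52.0, 35.0], [-68.0, 113.0]]
top sh [-9.  83.2] ang 11.3 size [104.   75.3]
 corners(+u+v,+u-v,-u-v,-u+v) [[32.0, 132.0], [48.0, 54.0], [-50.0, 34.0], [-66.0, 113.0]]
```

View pics/c4.png

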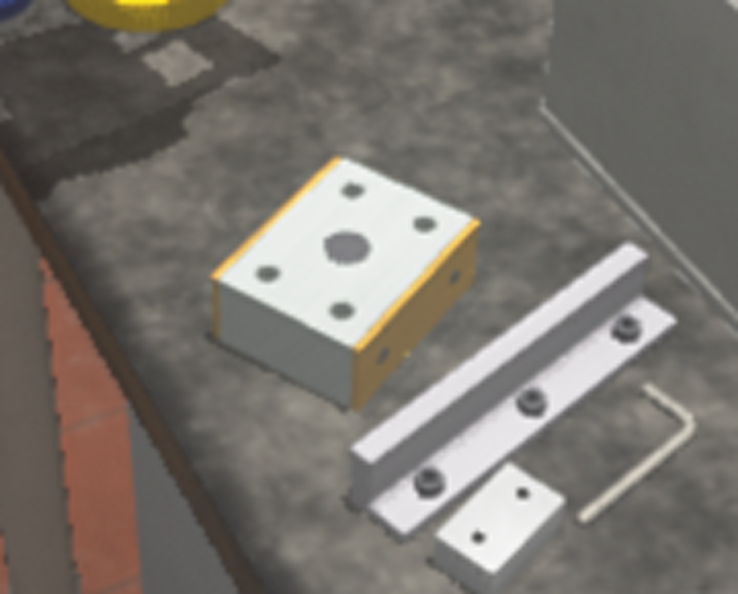

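Emit:
jog_arm(motion=[[-0.028,-0.041,0,0,0,0,-1],[-0.036,-0.042,0,0,0,0,-1],[-0.038,-0.042,0,0,0,0,-1],[-0.038,0,0.01,0,0,0,-1],[0,0,0.03,0,0,0,-1]])

```text
time_s: 9.45
ee_pos: [0.3601, -0.1342, 0.0506]
eef_rot: [3.139, 0.003, 1.856]
force: [0.6, 0.3, 0.2]
grip_width: 0.0005
grip_force: 0.0
```

```bash
python3 - <<'E'
from h import *;st()
E
```

```text
t 9.45 sh(mm) [-87.9 119.4] z 50.6 rpy [3.139e+00 3.000e-03 1.856e+00] F [0.6 0.3 0.2] w 0.001 p [ 0.36  -0.134  0.051]
```

Emit:
jog_arm(motion=[[-0.002,-0.004,0.016,0,0,0,-1],[0,0,0.016,0,0,0,-1],[0,0,0,0,0,0,-1]])

```text
time_s: 9.75
ee_pos: [0.3539, -0.1328, 0.0157]
eef_rot: [-3.137, -0.004, 1.859]
force: [0.9, -0.1, -0.0]
grip_width: 0.0004
grip_force: 0.0
```

```bash
python3 - <<'E'
from h import *;st();look()
E
```

```text
t 9.75 sh(mm) [-93.5 122.5] z 15.7 rpy [-3.137 -0.004  1.859] F [ 0.9 -0.1 -0. ] w 0.0 p [ 0.354 -0.133  0.016]
scene sh [-11.   84.2] ang 11.4 size [103.3  72.8]
 corners(+u+v,+u-v,-u-v,-u+v) [[30.0, 133.0], [46.0, 55.0], [-52.0, 35.0], [-68.0, 113.0]]
```

Emit:
jog_arm(motion=[[-0.009,0.004,0,0,0,0,-1],[0,0.008,0,0,0,0,-1],[0,0.006,0,0,0,0,-1],[0,0.006,0,0,0,0,-1],[0,0.005,0,0,0,0,-1]])

```text
time_s: 10.3
ee_pos: [0.3861, -0.1327, 0.0183]
eef_rot: [-3.14, -0.001, 1.861]
force: [-7.4, 1.1, 5.4]
grip_width: 0.0
grip_force: 3.6
```

```bash
python3 - <<'E'
from h import *;st();look()
E
```

```text
t 10.3 sh(mm) [-62.5 113.5] z 18.3 rpy [-3.140e+00 -1.000e-03  1.861e+00] F [-7.4  1.1  5.4] w 0.0 p [ 0.386 -0.133  0.018]
scene sh [ 2.7 79.1] ang 4.1 size [102.4  72.8]
 corners(+u+v,+u-v,-u-v,-u+v) [[50.0, 123.0], [55.0, 43.0], [-44.0, 36.0], [-50.0, 115.0]]
```

Emit:
jog_arm(motion=[[0,0.004,0,0,0,0,-1],[0,0.003,0,0,0,0,-1],[0,0,0,0,0,0,-1],[0,-0.02,0,0,0,0,-1],[0.01,-0.02,0,0,0,0,-1]])

```text
time_s: 10.85
ee_pos: [0.3523, -0.1334, 0.0184]
eef_rot: [3.14, 0.001, 1.861]
force: [-0.5, -0.7, 0.2]
grip_width: 0.0002
grip_force: 0.0
```

```bash
python3 - <<'E'
from h import *;st();look()
E
```

```text
t 10.85 sh(mm) [-95.2 122.4] z 18.4 rpy [3.140e+00 1.000e-03 1.861e+00] F [-0.5 -0.7  0.2] w 0.0 p [ 0.352 -0.133  0.018]
scene sh [ 8.  76.3] ang 1.3 size [103.3  72.3]
 corners(+u+v,+u-v,-u-v,-u+v) [[57.0, 117.0], [59.0, 37.0], [-41.0, 35.0], [-43.0, 115.0]]
```

Emit:
jog_arm(motion=[[0.022,0.01,0,0,0,0,-1],[0,0.045,0,0,0,0,-1],[0,0.045,0,0,0,0,0.38],[0,0.003,0,0,0,0,0.38],[0,0,0,0,0,0,0.38]])

```text
time_s: 11.4
ee_pos: [0.4448, -0.0819, 0.018]
eef_rot: [3.141, 0.0, 1.862]
force: [-1.2, -0.0, 0.5]
grip_width: 0.021
grip_force: 0.0
```

Emit:
jog_arm(motion=[[0,0,0,0,0,0,0.38],[0,0,0,0,0,0,0.38],[0,0,0,0,0,0,0.38]])

```text
time_s: 11.7
ee_pos: [0.4437, -0.0828, 0.0182]
eef_rot: [3.141, 0.0, 1.86]
force: [-0.4, 0.3, -0.3]
grip_width: 0.045
grip_force: 0.0
```

```bash
python3 - <<'E'
from h import *;st();look()
E
```

```text
t 11.7 sh(mm) [  6.9 144.8] z 18.2 rpy [3.141 0.    1.86 ] F [-0.4  0.3 -0.3] w 0.045 p [ 0.444 -0.083  0.018]
scene sh [ 7.8 76.2] ang 1.4 size [101.8  72.2]
 corners(+u+v,+u-v,-u-v,-u+v) [[57.0, 117.0], [59.0, 37.0], [-41.0, 35.0], [-43.0, 115.0]]
```

Emit:
jog_arm(motion=[[-0.008,0,0,0,0,0,0.38],[-0.006,0,0,0,0,0,0.38],[-0.005,0,0,0,0,0,0.38],[-0.004,0,0,0,0,0,0.38],[-0.004,0,0,0,0,0,0.38]])

```text
time_s: 12.25
ee_pos: [0.4517, -0.1082, 0.0181]
eef_rot: [-3.141, -0.001, 1.86]
force: [-2.5, 7.9, 6.2]
grip_width: 0.0646
grip_force: 4.2
```

Emit:
jog_arm(motion=[[-0.004,0,0,0,0,0,0.38],[-0.004,0,0,0,0,0,0.38],[-0.004,0,0,0,0,0,0.38],[-0.003,0,0,0,0,0,0.38],[0,0,0,0,0,0,0.38]])

```text
time_s: 12.75
ee_pos: [0.4561, -0.1229, 0.0181]
eef_rot: [-3.141, -0.001, 1.86]
force: [-1.7, 3.1, 2.9]
grip_width: 0.0647
grip_force: 1.7
```

```bash
python3 - <<'E'
from h import *;st();look()
im=ctrl.camera("scene")[:,:,::-1];cv2.imwrite("pics/c5.png",up(im,(190,150,160,130),4.6))
E
```

```text
t 12.75 sh(mm) [  7.3 102.8] z 18.1 rpy [-3.141e+00 -1.000e-03  1.860e+00] F [-1.7  3.1  2.9] w 0.065 p [ 0.456 -0.123  0.018]
scene sh [ 7.5 49.2] ang -0.1 size [101.2  69.4]
 corners(+u+v,+u-v,-u-v,-u+v) [[58.0, 89.0], [57.0, 9.0], [-43.0, 9.0], [-42.0, 89.0]]
```

View pics/c5.png

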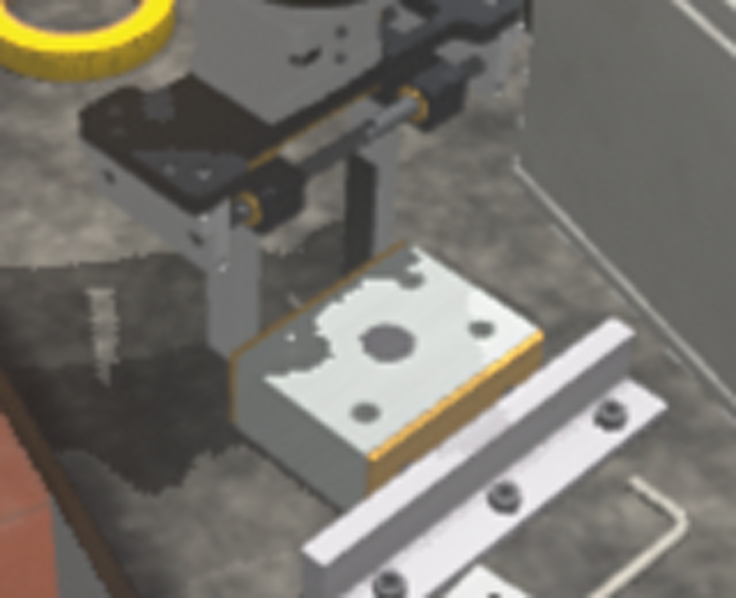

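The scene view shows both fingertips on the rear side, near crop (235,340) and (360,250). The front brass side is parallel to the fence with roughly 13–15 mm of clear gap (angle −0.1°). Next is the final push, done slowly.

Emit:
jog_arm(motion=[[-0.003,0,0,0,0,0,0.38],[-0.003,0,0,0,0,0,0.38],[-0.003,0,0,0,0,0,0.38],[-0.002,0,0,0,0,0,0.38],[-0.001,0,0,0,0,0,0.38]])

```text
time_s: 13.35
ee_pos: [0.4587, -0.1314, 0.018]
eef_rot: [-3.14, -0.006, 1.86]
force: [-8.0, 36.6, 20.4]
grip_width: 0.0649
grip_force: 18.8
```

Emit:
jog_arm(motion=[[-0.001,0,0,0,0,0,0.38],[-0.001,0,0,0,0,0,0.38]])

```text
time_s: 13.55
ee_pos: [0.4587, -0.1315, 0.018]
eef_rot: [-3.14, -0.009, 1.86]
force: [-11.2, 52.3, 28.2]
grip_width: 0.065
grip_force: 27.1
```

```bash
python3 - <<'E'
from h import *;st()
E
```

```text
t 13.55 sh(mm) [ 7.4 93.8] z 18.0 rpy [-3.14  -0.009  1.86 ] F [-11.2  52.3  28.2] w 0.065 p [ 0.459 -0.132  0.018]
```

The block is seated: the force rose to about 52 N along the fence normal. I'll back off and check.

Emit:
jog_arm(motion=[[0.005,0,0,0,0,0,0.38],[0.02,0,0,0,0,0,0.38],[0.045,0,-0.02,0,0,0,0.38],[0.045,0,-0.05,0,0,0,0.38],[0.02,0,-0.05,0,0,0,0.38]])

```text
time_s: 14.05
ee_pos: [0.4236, -0.0176, 0.1218]
eef_rot: [-3.139, -0.001, 1.862]
force: [0.3, -1.6, 0.7]
grip_width: 0.0651
grip_force: 0.0
```

```bash
python3 - <<'E'
from h import *;st();look();look("top")
im=ctrl.camera("scene")[:,:,::-1];im2=ctrl.camera("top")[:,:,::-1]
cv2.imwrite("pics/c6.png",np.hstack([up(im,(210,170,140,125),3.2),up(im2,(230,120,110,125),3.2)]))
E
```

```text
t 14.05 sh(mm) [  6.3 213. ] z 121.8 rpy [-3.139e+00 -1.000e-03  1.862e+00] F [ 0.3 -1.6  0.7] w 0.065 p [ 0.424 -0.018  0.122]
scene sh [ 7.6 42.8] ang -0.1 size [102.3  74.1]
 corners(+u+v,+u-v,-u-v,-u+v) [[58.0, 83.0], [57.0, 3.0], [-43.0, 3.0], [-42.0, 83.0]]
top no block
```

View pics/c6.png

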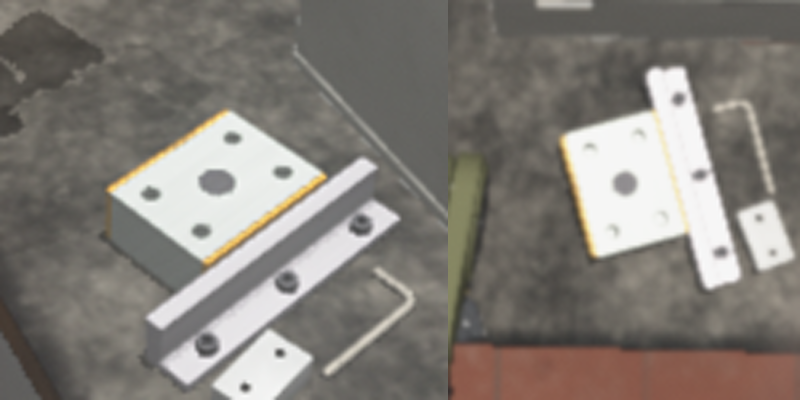

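Both views show the brass side lying along the fence (scene edge about (205,265)→(325,178)) with no visible gap. The block sits at s = 8 ± 50 mm, inside the fence's ±90 mm, and the bystanders are unmoved.

```bash
python3 -c "
from station import ctrl;print(ctrl.hand_in())"
```

```text
the job is handed in; nothing more can be done
None
```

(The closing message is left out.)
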